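# Clamp the swing tray on its post at the tasting bar

### The job

The little swing tray on the steel post is loose. Turn its collar clockwise (seen from above) until its spring-nosed set screw sits squarely on the flat cut along the post, then push the clamp lever down until the screw is tight on the flat, without forcing it, and let go. Leave the jars, glasses and pencil where they are.

Things in the scene. Friction and masses are not known exactly. Their poses are not given: they have to be found in the camera images.
- stand: round steel foot, 116 mm across and 14 mm thick, fixed to the counter; origin on the counter under the post's axis, z up. The vertical steel post on it is 40 mm thick, does not turn and ends 164 mm above the counter.
- post_axis (a point): point on the post's axis 120 mm above the counter, axes as the stand's. One flat, 2.5 mm deep and 19 mm wide, is cut along the whole post, which is a D seen from above. Which way the flat faces is not told: within 1 rad either way of the stand's -x axis; see it at the post's top or feel for it.
- collar_mid (a point): centre of the aluminium collar, on the post's axis. Collar 56 mm in diameter, 24 mm high; the post stands 32 mm higher, a 50 mm shoulder ring lies below. Its -x axis points along the screw boss (18 mm thick, reaching 44 mm from the axis). On its +x side, 88 mm out, sits a wooden tray 76 mm across, its rim level with the collar's middle. z up.
- collar (a joint): angle of the collar (rad) about the post, -1.5 to 1.9, counter-clockwise from above positive; 0: the boss points along the stand's -x axis. Starts at 1.55 to 1.75 on the post's round; the flat lies at -1 to 1. It stays where it is left.
- set_screw (a point): where the boss meets the collar, 28 mm out from the axis. Within, a spring presses the screw's flat nose on the post. On the round the collar drags unevenly, 0.3 to 0.7 N m; over the flat (about 0.25 rad either way) the drag falls to 0.15 N m or less. Turning clockwise, that easy stretch is felt some 0.1 rad late: its middle lies 0.1 rad past the flat's centre.
- lever_hub (a point): point on the clamp lever's level axis in the lever's middle plane, 49 mm from the post's axis along the collar's -x axis, at the collar's mid-height
- lever_end (a point): centre of the 16 mm ball ending the black clamp lever, a 10 mm round bar reaching 72 mm from lever_hub. It swings in the upright plane at right angles to the boss, on the collar's -y side: at joint lever = 0 it points 45 degrees up and is pushed down from above, past level (0.79), until the screw is tight.
- lever (a joint): clamp lever's angle (rad): 0 loose, growing as it is pushed down; it stays where it is left. It drives the set screw in. With the screw square on the flat it goes with under 12 N (at 45 mm from lever_hub) to about 1.2, where the force rises at once: tight, 25 degrees below level (hard stop 1.25). Off the flat or askew it jams at 1.0 to 1.15. More than 25 N is forcing it.
- jar_a: glass jar with a black lid, 72 mm across, 82 mm high, origin under its centre; leave it alone
- jar_b: glass jar with a black lid, 72 mm across, 82 mm high, origin under its centre; leave it alone
- jar_c: glass jar with a black lid, 72 mm across, 82 mm high, origin under its centre; leave it alone
- jar_d: glass jar with a black lid, 72 mm across, 82 mm high, origin under its centre; leave it alone
- glass_a: stemmed tasting glass, 66 mm across, 158 mm high, origin under its foot; leave it alone
- glass_b: stemmed tasting glass, 66 mm across, 158 mm high, origin under its foot; leave it alone
- pencil: red pencil, 175 x 8 x 8 mm, origin under its middle, lying along its x axis; leave it alone
Not all that is in view belongs to the job. Leave any yellow look-alike of the stand alone.

How it is judged:
On the way:
1. the collar has been turned from its start towards the flat with the lever still loose (value of joint collar below 1.3 rad and value of joint lever below 0.3 rad), for 0.2 s.
At the end, for the whole second after the job is handed in: the clamp lever rests beyond 1.16 rad (it can get there only with the set screw seated on the flat), and collar and lever are at rest (value of joint lever above 1.16 rad and velocity of joint each of lever, collar below 0.05 rad/s and velocity of joint collar above -0.05 rad/s); the robot touches nothing.
It fails at once if the clamp lever is pushed with more than 25 N (contact force between any of the fingers, the arm and lever above 25 N).
It fails at once if a jar, glass or the pencil is displaced by more than 20 mm or tipped (distance of any of jar_a, jar_b, jar_c, jar_d, glass_a, glass_b, pencil from where it was at the start of the episode above 0.02 m or angle between any of jar_a, jar_b, jar_c, jar_d, glass_a, glass_b's own z axis and vertical above 0.3 rad).
It also fails if it takes over 72 s, if anything falls off the work surface, if the arm or the gripper's body presses on something with over 40 N, if the wrist force passes 120 N, or if a joint passes its speed limit or range.

### The arm

A 6-joint arm with a two-finger parallel gripper is mounted at the origin on the work surface. World frame = base frame: x ahead of the robot, y to its left, z up, the work surface at z = 0. Lengths are in m, angles in rad, forces in N, time in s.
With the tool pointing down it reaches from about 0.375 to 0.9 m from the base axis. Payload 3.1 kg.
Tool frame: the origin (TCP) lies between the finger pads; the fingertips stand 17 mm ahead of it and the grasp point (between the pads) lies 2 mm behind it; z points along the fingers, y is the line along which they close (so a half turn about z gives the same grasp; the last joint's range is limited). The gripper opens to 85 mm and grips with 20 to 120 N. Pads are 22 mm wide; open, the fingers measure 114 mm over their backs; the gripper's body (76 mm by 85 mm) begins 54 mm behind the grasp point. The pads swing forward as they close: fully open they stand 13 mm farther back than shut.
Start: joints at [-1.385, 0.527, 1.433, -0, 1.181, -0.178], TCP at [0.222, -0.584, 0.248] pointing down, gripper open.
Joint ranges: [-3.08, 3.08], [-0.75, 2.2], [0.22, 2.44], [-1.43, 4.57], [0, 2.65], [-2.85, 2.85]. Speed limits (rad/s): [2.79, 2.79, 3.14, 3.14, 3.14, 3.14].

### API

Orientations are given as a unit quaternion [x, y, z, w].
In Python, from station import sense, vision, order gives the robot as it stands.
- The arm moves only by the shell command python3 -m crank 'ROWS' [OPENING] [FORCE]. ROWS is JSON, a list of rows, each an object with "dp": the shift along the world's x, y, z in units of 30 mm (1.0 is 30 mm), a list of three; "angular": the turn, a rotation vector about the world's x, y, z in degrees, a list of three. In form: [{"dp": [dx, dy, dz], "angular": [ax, ay, az]}, ...]. A call has 1 to 20 rows; each row shifts and turns the commanded pose from where the row before left it; what a row does not reach is not made up. A row lasts 1/10 s, in which the tool goes at most 50 mm and 8.59 degrees, less where a joint would pass 70% of its speed; a pose out of reach is approached as far as the arm can. A call is refused whole if a number of a shift passes 1 or a number of a turn 8.59, either way. A call with a gripper value outside its range is refused whole. OPENING is the closure, from 0 (fully open) to 1 (shut), set as the call begins (- or left out, the last holds). The fingers move at their own pace and stop on an object; FORCE is the grip in N (left out, the last holds). Time passes only in rows, so rows that do not move let the fingers close. It gives the time, the measured TCP pose, the force, the opening and the grip force at its end, in the units of the state.
- sense(): the state, without advancing time (a new reading comes with each control period).
- vision.snapshot(name): name is "scene" or "top" or "wrist"; returns a dict with "image" (420x560x3 uint8, blue, green, red), "range_z" (420x560 float32, m along the optical axis (not along the pixel's ray), 0 where there is no reading), "mtx" (3x3 intrinsics, pixels), "dist" ([k1, k2, p1, p2, k3] as OpenCV has them; the pictures are not rectified), "pose" (4x4, takes a point from camera to world coordinates); the wrist camera has in their place "mount" (4x4, takes a point from camera to tool coordinates, whose origin is the TCP and whose axes are the flange's). Camera axes: x right, y down, z forward; pixel columns grow to the right and rows downward; lengths in m; the calibration is good to about 2 mm. A picture is of the moment at which its call begins: read the wrist's pose just before it.
- order.sign_off(): hands the job in; it is judged then, once.
The state is a dict: "t": time; "q": joint angles; "qd": joint speeds; "tau": joint torques, N m; "tcp_pos": TCP position; "tool_rot": TCP orientation; "force": force on the tool from outside, world axes, zero at the start; "ft_torque": the same for the moment, N m; "finger_gap": opening from 0.0 (shut) to 1.0 (fully open); "gripper_force": force on a finger pad.
Only numpy, scipy, OpenCV 4.12 (cv2) and the standard library are available. Lean on these libraries where they do the work, as an engineer would, in place of code of your own. Each camera call takes 0.05 s, during which the arm holds its last target. There are 200 camera calls.

## Working session

There is one attempt and no reset: what is moved stays moved. The work goes in short steps, Python scripts to look and compute and a shell command to move; the robot and the scene stay as the last step left them, time stands still between calls to the robot, and variables do not carry over. Pictures are saved under pics/ and viewed, at most 10 in all, crops included, and the job is handed in when it is done.

```bash
ls; mkdir -p pics; cat > h.py <<'E'
import numpy as np, cv2
from station import sense, vision, order
from scipy.spatial.transform import Rotation as R
def cap(n):
    s=sense(); d=vision.snapshot(n)
    if 'pose' not in d:
        T=np.eye(4); T[:3,:3]=R.from_quat(s['tool_rot']).as_matrix(); T[:3,3]=s['tcp_pos']; d['pose']=T@d['mount']
    np.save('pics/last_%s.npy'%n,d,allow_pickle=True); return d
def load(n): return np.load('pics/last_%s.npy'%n,allow_pickle=True).item()
def rays(d,uv):
    p=cv2.undistortPoints(np.float32(uv).reshape(-1,1,2),d['mtx'],np.float64(d['dist'])).reshape(-1,2)
    return np.c_[p,np.ones(len(p))]
def plane(d,uv,z):
    r=rays(d,uv)@d['pose'][:3,:3].T; o=d['pose'][:3,3]
    return o+r*((z-o[2])/r[:,2])[:,None]
def depth(d,uv):
    r=rays(d,uv); z=np.array([d['range_z'][int(v),int(u)] for u,v in uv])
    return (r*z[:,None])@d['pose'][:3,:3].T+d['pose'][:3,3]
E
python3 - <<'E'
from h import *
a=cap('scene');b=cap('top')
cv2.imwrite('pics/s.png',a['image']);cv2.imwrite('pics/t.png',b['image'])
print(sense()); print(a['pose'][:3,3],b['pose'][:3,3])
E
```

```text
pics
{'t': 0.1, 'q': array([-1.38549536e+00,  5.28390928e-01,  1.43376454e+00, -3.23558418e-05,
        1.18141364e+00, -1.78496280e-01]), 'qd': array([ 0.00018393, -0.00153906, -0.00257764,  0.00041977, -0.00174364,
        0.00074618]), 'tau': array([-3.03116140e-04, -4.43304062e+01, -1.78587109e+01, -1.80285870e-04,
        3.97506170e-03,  7.65572565e-06]), 'tcp_pos': array([ 0.2222984 , -0.58347718,  0.24742362]), 'tool_rot': array([ 9.83500416e-01,  1.80903164e-01, -1.83230230e-05, -9.88172099e-04]), 'force': array([-0.2365299 ,  0.8211107 , -0.87901089]), 'ft_torque': array([ 0.0600506 , -0.00685371,  0.0200185 ]), 'gripper_force': 0.0, 'finger_gap': 0.999571928231509}
[1.14847494 0.75714148 0.7047464 ] [0.48693444 0.04685011 1.08391968]
```

View pics/s.png

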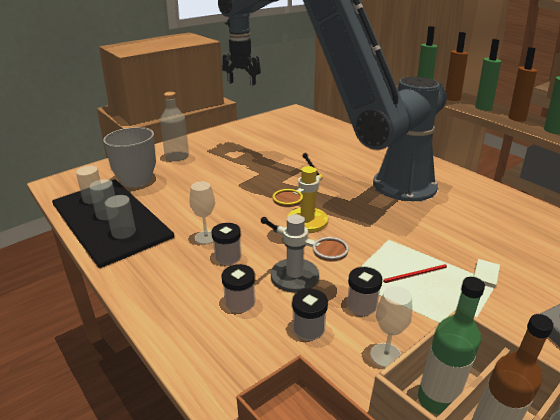

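View pics/t.png

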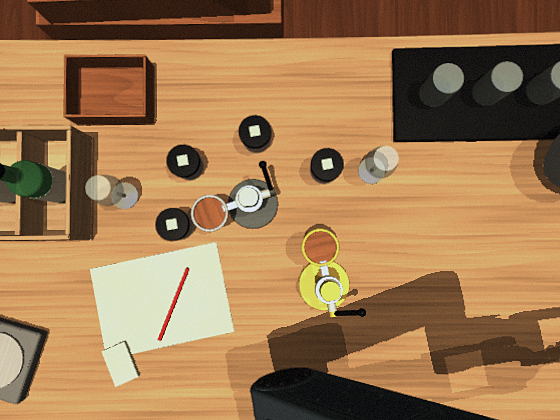

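Candidates: the steel stand at top (250,200) / scene (295,270), and the yellow look-alike at top (325,287) / scene (308,215). I choose the steel one. It has the tray at (210,212) and the lever ball at (263,165). Jars in top are at (255,131), (184,161), (174,223) and (326,165). Glasses are at (110,192) and (378,165).

```bash
python3 - <<'E'
from h import *
a=load('top');s=load('scene')
c=a['image'][140:250,170:300]
cv2.imwrite('pics/c.png',cv2.resize(c,None,fx=5,fy=5,interpolation=cv2.INTER_CUBIC))
print('camR',a['pose'][:3,:3].round(2).tolist())
for n,uv,z in [('posttop',(248,196),.164),('ball',(263,165),.17),('tray',(210,213),.12),('jarfar',(255,131),.082),('jarL',(184,161),.082),('jarN',(173,223),.082),('jarR',(326,165),.082),('gR',(386,158),.158),('gL',(98,187),.158),('yel',(329,290),.164),('ylev',(362,313),.17)]:
    print(n,plane(a,[uv],z)[0].round(3),depth(a,[uv])[0].round(3))
E
```

```text
camR [[-0.01, -1.0, 0.06], [-1.0, 0.01, 0.01], [-0.01, -0.06, -1.0]]
posttop [0.58  0.117 0.164] [0.58  0.117 0.163]
ball [0.641 0.086 0.17 ] [0.64  0.086 0.178]
tray [0.55  0.199 0.12 ] [0.55  0.2   0.114]
jarfar [0.731 0.107 0.082] [0.73  0.107 0.083]
jarL [0.666 0.261 0.082] [0.667 0.262 0.08 ]
jarN [0.532 0.285 0.082] [0.532 0.285 0.083]
jarR [ 0.654 -0.047  0.082] [ 0.654 -0.047  0.082]
gR [ 0.654 -0.159  0.158] [ 0.654 -0.159  0.157]
gL [0.602 0.416 0.158] [0.602 0.416 0.159]
yel [ 0.394 -0.041  0.164] [ 0.394 -0.041  0.163]
ylev [ 0.35  -0.103  0.17 ] [ 0.352 -0.102  0.18 ]
```

View pics/c.png

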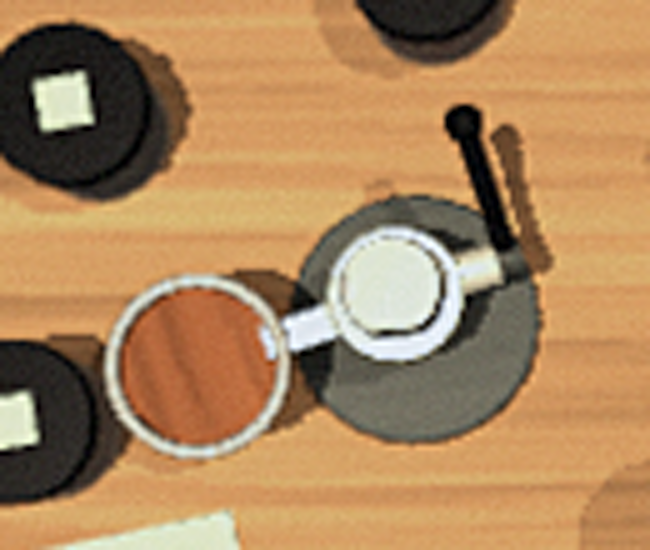

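The crop shows the steel stand: post top at crop (390,290), boss pointing right (480,268), black lever up to its ball at (463,120), and the tray at (197,365). The tray is 87 mm out and the ball sits where it should, so the choice holds. The boss faces world -70°. I'll go above it, turning the tool +90°.

```bash
python3 -m crank '[{"dp":[0.3,0.5,1],"angular":[0,0,0]},{"dp":[0.4,0.8,1],"angular":[0,0,3]},{"dp":[0.5,1,0.8],"angular":[0,0,4]},{"dp":[0.5,1,0.5],"angular":[0,0,4]},{"dp":[0.5,1,0],"angular":[0,0,4]},{"dp":[0.5,1,0],"angular":[0,0,4]},{"dp":[0.5,1,0],"angular":[0,0,4]},{"dp":[0.5,1,0],"angular":[0,0,4]},{"dp":[0.5,1,0],"angular":[0,0,4]},{"dp":[0.5,1,0],"angular":[0,0,4]},{"dp":[0.5,1,0],"angular":[0,0,4]},{"dp":[0.5,1,0],"angular":[0,0,4]},{"dp":[0.5,1,0],"angular":[0,0,4]},{"dp":[0.5,1,0],"angular":[0,0,4]},{"dp":[0.5,1,0],"angular":[0,0,4]},{"dp":[0.5,1,0],"angular":[0,0,4]},{"dp":[0.5,1,0],"angular":[0,0,4]},{"dp":[0.5,1,0],"angular":[0,0,4]},{"dp":[0.5,1,0],"angular":[0,0,4]},{"dp":[0.5,1,0],"angular":[0,0,4]}]' 0 && python3 -m crank '[{"dp":[0.5,1,0],"angular":[0,0,4]},{"dp":[0.5,1,0],"angular":[0,0,4]},{"dp":[0.5,1,0],"angular":[0,0,4]},{"dp":[0.4,1,0],"angular":[0,0,3]},{"dp":[0.2,0.6,0],"angular":[0,0,0]},{"dp":[0,0,0],"angular":[0,0,0]},{"dp":[0,0,0],"angular":[0,0,0]}]'
python3 - <<'E'
from h import *
w=cap('wrist'); cv2.imwrite('pics/w.png',w['image']); s=sense()
print(s['q'],s['tcp_pos'],w['mount'].round(3).tolist())
E
```

```text
t: 2.1
tcp_pos: [0.5135, -0.0036, 0.347]
tool_rot: [0.669, 0.743, -0.0, -0.0]
force: [0.2, -0.5, -0.7]
finger_gap: 0.999
gripper_force: 0.0
t: 2.8
tcp_pos: [0.5759, 0.1329, 0.3467]
tool_rot: [0.567, 0.824, -0.001, -0.0]
force: [-0.6, 0.2, 0.5]
finger_gap: 1.004
gripper_force: 0.0
[ 3.72663960e-02  3.85458593e-01  1.39321672e+00 -6.72145230e-04
  1.36423905e+00 -3.26300635e-01] [0.57589574 0.13236449 0.34687192] [[-0.0, -0.951, -0.309, 0.079], [1.0, -0.0, -0.001, 0.001], [0.001, -0.309, 0.951, -0.126], [0.0, 0.0, 0.0, 1.0]]
```

View pics/w.png

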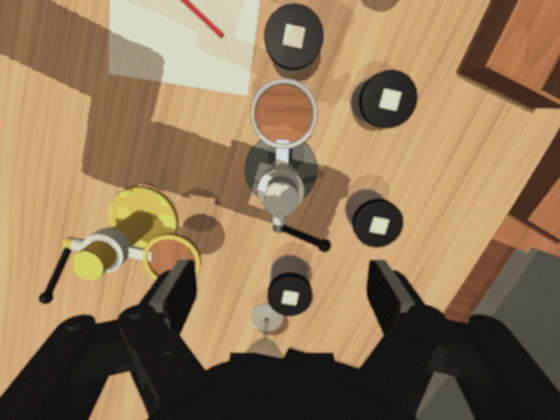

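The wrist view shows the post top at (281,195), boss below it at (279,222), and the tray at (284,113). The flat can't be made out at this range, so I'll go lower and re-look.

```bash
python3 -m crank '[{"dp":[0.1,-0.3,-1],"angular":[0,0,0]},{"dp":[0,-0.2,-1],"angular":[0,0,0]},{"dp":[0,0,-1],"angular":[0,0,0]},{"dp":[0,0,-0.9],"angular":[0,0,0]},{"dp":[0,0,0],"angular":[0,0,0]},{"dp":[0,0,0],"angular":[0,0,0]}]'
python3 - <<'E'
from h import *
w=cap('wrist'); im=w['image']; d=w['range_z']; H,W=d.shape
vv,uu=np.mgrid[0:H,0:W]; uv=np.c_[uu.ravel(),vv.ravel()].astype(np.float32)
r=rays(w,uv)*d.ravel()[:,None]; P=r@w['pose'][:3,:3].T+w['pose'][:3,3]
ok=(np.hypot(P[:,0]-.58,P[:,1]-.117)<.035)&(P[:,2]>.155)&(P[:,2]<.172)
print(ok.sum(),np.median(P[ok],0))
Q=plane(w,uv[ok],.164)[:,:2]
from scipy.optimize import least_squares
hull=cv2.convexHull(Q.astype(np.float32)*1000)[:,0]
(c,rad)=cv2.minEnclosingCircle(Q.astype(np.float32)*1000); print(c,rad)
for a in range(0,360,15):
    u=np.array([np.cos(np.radians(a)),np.sin(np.radians(a))]); print(a,round(float((hull@u).max()-np.dot(c,u)),1),end=' | ')
print()
x,y=uv[ok].mean(0).astype(int); print(x,y)
cr=im[max(y-75,0):y+75,x-100:x+100]; cv2.imwrite('pics/w2.png',cv2.resize(cr,None,fx=4,fy=4,interpolation=cv2.INTER_CUBIC))
E
```

```text
t: 3.45
tcp_pos: [0.5794, 0.117, 0.2306]
tool_rot: [0.568, 0.823, -0.0, -0.0]
force: [0.8, 0.1, 1.1]
finger_gap: 1.001
gripper_force: 0.0
2468 [0.58027099 0.11968822 0.16400557]
(580.154052734375, 119.1326904296875) 21.08962631225586
0 20.1 | 15 19.8 | 30 19.5 | 45 19.6 | 60 20.0 | 75 20.3 | 90 20.7 | 105 20.9 | 120 21.0 | 135 20.9 | 150 20.8 | 165 20.1 | 180 18.4 | 195 18.3 | 210 20.0 | 225 20.5 | 240 20.8 | 255 21.0 | 270 21.0 | 285 21.0 | 300 21.1 | 315 20.9 | 330 20.7 | 345 20.4 | 
283 223
```

View pics/w2.png

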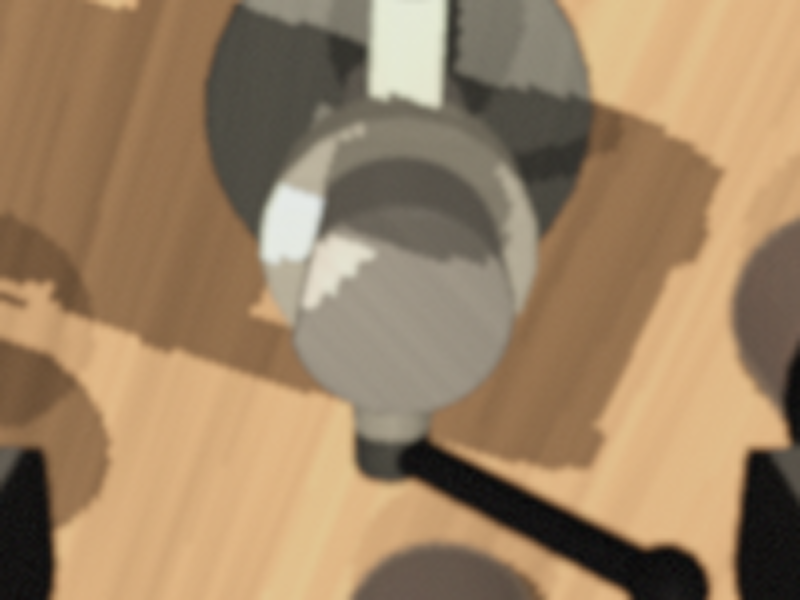

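The D-shaped top is visible: the flat is on the left of the post top, with its edge running from about (300,310) to (340,215) in the crop. That agrees with the support minimum at about 188° world. Post axis is near (0.580,0.119). The boss must turn clockwise from about 290° to 188°, roughly 102°. I'll grip the collar across the boss.

```bash
python3 -m crank '[{"dp":[0,0.05,-0.8],"angular":[0,0,0]},{"dp":[0,0,-0.8],"angular":[0,0,0]},{"dp":[0,0,-0.8],"angular":[0,0,0]},{"dp":[0,0,-0.6],"angular":[0,0,0]},{"dp":[0,0,-0.4],"angular":[0,0,0]},{"dp":[0,0,0],"angular":[0,0,0]}]' && python3 -m crank '[{"dp":[0,0,0],"angular":[0,0,0]},{"dp":[0,0,0],"angular":[0,0,0]},{"dp":[0,0,0],"angular":[0,0,0]},{"dp":[0,0,0],"angular":[0,0,0]},{"dp":[0,0,0],"angular":[0,0,0]},{"dp":[0,0,0],"angular":[0,0,0]},{"dp":[0,0,0],"angular":[0,0,0]},{"dp":[0,0,0],"angular":[0,0,0]}]' 1 60; python3 -c "
from h import *
s=sense();print(s['tcp_pos'],s['force'],s['ft_torque'],s['q'][5])"
```

```text
t: 4.1
tcp_pos: [0.5795, 0.1193, 0.1282]
tool_rot: [0.568, 0.823, -0.0, -0.0]
force: [-0.9, -0.1, 0.9]
finger_gap: 1.002
gripper_force: 0.0
t: 4.9
tcp_pos: [0.5796, 0.1192, 0.1303]
tool_rot: [0.567, 0.823, 0.0, 0.001]
force: [-1.5, -1.5, 6.0]
finger_gap: 0.633
gripper_force: 63.5
[0.57955272 0.11918599 0.13027545] [-1.5469133  -1.47553359  6.00411146] [-0.14326654  0.37489895  0.02146815] -0.34920446713401343
```

Gripped: the gap matches the 56 mm collar. Now I'll turn it clockwise 50°.

```bash
python3 -m crank '[{"dp":[0,0,0],"angular":[0,0,-5]},{"dp":[0,0,0],"angular":[0,0,-5]},{"dp":[0,0,0],"angular":[0,0,-5]},{"dp":[0,0,0],"angular":[0,0,-5]},{"dp":[0,0,0],"angular":[0,0,-5]}]'; python3 -c "
from h import *
s=sense();print(s['ft_torque'],s['force'])"; python3 -m crank '[{"dp":[0,0,0],"angular":[0,0,-5]},{"dp":[0,0,0],"angular":[0,0,-5]},{"dp":[0,0,0],"angular":[0,0,-5]},{"dp":[0,0,0],"angular":[0,0,-5]},{"dp":[0,0,0],"angular":[0,0,-5]}]'; python3 - <<'E'
from h import *
s=sense();print(s['ft_torque'],s['force'],s['q'][5])
print('yaw',R.from_quat(s['tool_rot']).as_matrix()[:2,0])
b=cap('top');cv2.imwrite('pics/t2.png',cv2.resize(b['image'][120:270,150:350],None,fx=4,fy=4))
E
```

```text
t: 5.4
tcp_pos: [0.5801, 0.1192, 0.1303]
tool_rot: [0.732, 0.681, 0.0, 0.001]
force: [-1.3, -1.2, 5.2]
finger_gap: 0.633
gripper_force: 63.4
[-0.09426002  0.35715998  0.59746028] [-1.26593038 -1.15043462  5.24581882]
t: 5.9
tcp_pos: [0.5805, 0.1191, 0.1303]
tool_rot: [0.862, 0.506, 0.001, 0.001]
force: [-0.8, -0.5, 3.9]
finger_gap: 0.634
gripper_force: 63.3
[-0.06381289  0.34094785  0.60393664] [-0.80658301 -0.46317417  3.94774964] 0.5248347586698622
yaw [0.48740229 0.87317745]
```

View pics/t2.png

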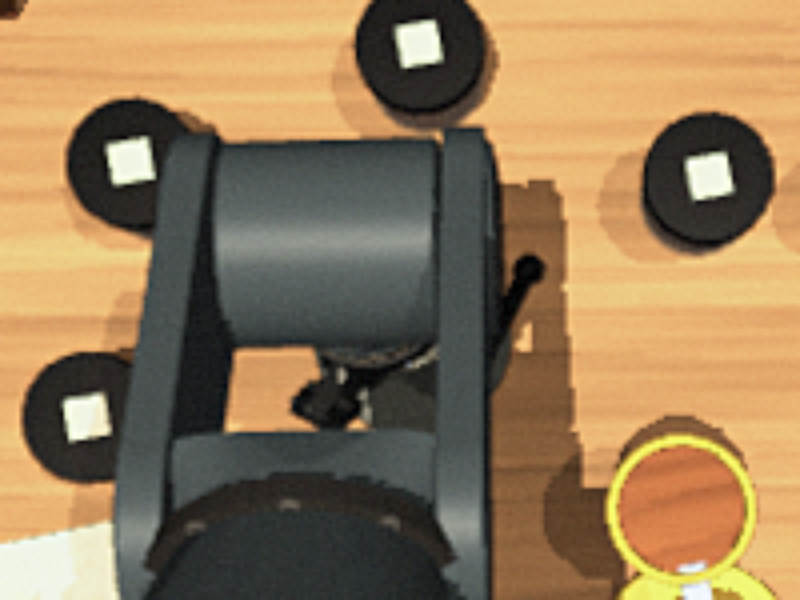

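The lever swung along with the collar (ball at crop (530,265)) and jars are in place. Drag is 0.6 N m, so still on the round. I'll go on, logging torque.

```bash
cat > l.py <<'E'
from h import *
s=sense();m=R.from_quat(s['tool_rot']).as_matrix();print('YAW',round(float(np.degrees(np.arctan2(m[1,0],m[0,0]))),2),'tz',round(float(s['ft_torque'][2]),3))
E
python3 -m crank '[{"dp":[0,0,0],"angular":[0,0,-5]},{"dp":[0,0,0],"angular":[0,0,-5]},{"dp":[0,0,0],"angular":[0,0,-5]},{"dp":[0,0,0],"angular":[0,0,-5]},{"dp":[0,0,0],"angular":[0,0,-5]}]'|head -1; python3 l.py
python3 -m crank '[{"dp":[0,0,0],"angular":[0,0,-2]},{"dp":[0,0,0],"angular":[0,0,-2]}]'|head -1; python3 l.py
python3 -m crank '[{"dp":[0,0,0],"angular":[0,0,-2]},{"dp":[0,0,0],"angular":[0,0,-2]}]'|head -1; python3 l.py
python3 -m crank '[{"dp":[0,0,0],"angular":[0,0,-2]},{"dp":[0,0,0],"angular":[0,0,-2]}]'|head -1; python3 l.py
python3 -m crank '[{"dp":[0,0,0],"angular":[0,0,-2]}]'|head -1; python3 l.py
python3 -m crank '[{"dp":[0,0,0],"angular":[0,0,-2]}]'|head -1; python3 l.py
python3 -m crank '[{"dp":[0,0,0],"angular":[0,0,-2]}]'|head -1; python3 l.py
python3 -m crank '[{"dp":[0,0,0],"angular":[0,0,-2]}]'|head -1; python3 l.py
python3 -m crank '[{"dp":[0,0,0],"angular":[0,0,-2]}]'|head -1; python3 l.py
python3 -m crank '[{"dp":[0,0,0],"angular":[0,0,-2]}]'|head -1; python3 l.py
python3 -m crank '[{"dp":[0,0,0],"angular":[0,0,-2]}]'|head -1; python3 l.py
```

```text
t: 6.45
YAW 35.86 tz 0.539
t: 6.65
YAW 31.92 tz 0.436
t: 6.85
YAW 27.93 tz 0.29
t: 7.05
YAW 23.91 tz 0.24
t: 7.15
YAW 21.89 tz 0.124
t: 7.25
YAW 19.88 tz 0.188
t: 7.35
YAW 17.88 tz 0.157
t: 7.45
YAW 15.88 tz 0.123
t: 7.55
YAW 13.88 tz 0.122
t: 7.65
YAW 11.88 tz 0.115
t: 7.75
YAW 9.88 tz 0.115
```

```bash

python3 -m crank '[{"dp":[0,0,0],"angular":[0,0,-2]}]'|head -1; python3 l.py
python3 -m crank '[{"dp":[0,0,0],"angular":[0,0,-2]}]'|head -1; python3 l.py
python3 -m crank '[{"dp":[0,0,0],"angular":[0,0,-2]}]'|head -1; python3 l.py
python3 -m crank '[{"dp":[0,0,0],"angular":[0,0,-2]}]'|head -1; python3 l.py
python3 -m crank '[{"dp":[0,0,0],"angular":[0,0,-2]}]'|head -1; python3 l.py
python3 -m crank '[{"dp":[0,0,0],"angular":[0,0,-2]}]'|head -1; python3 l.py
python3 -m crank '[{"dp":[0,0,0],"angular":[0,0,-2]}]'|head -1; python3 l.py
python3 -m crank '[{"dp":[0,0,0],"angular":[0,0,-2]}]'|head -1; python3 l.py
python3 -m crank '[{"dp":[0,0,0],"angular":[0,0,-2]}]'|head -1; python3 l.py
python3 -m crank '[{"dp":[0,0,0],"angular":[0,0,-2]}]'|head -1; python3 l.py
python3 -m crank '[{"dp":[0,0,0],"angular":[0,0,-2]}]'|head -1; python3 l.py
python3 -m crank '[{"dp":[0,0,0],"angular":[0,0,-2]}]'|head -1; python3 l.py
```

```text
t: 7.85
YAW 7.9 tz 0.236
t: 7.95
YAW 5.92 tz 0.223
t: 8.05
YAW 3.94 tz 0.268
t: 8.15
YAW 1.95 tz 0.386
t: 8.25
YAW -0.02 tz 0.513
t: 8.35
YAW -1.98 tz 0.597
t: 8.45
YAW -3.96 tz 0.58
t: 8.55
YAW -5.95 tz 0.742
t: 8.65
YAW -7.95 tz 0.683
t: 8.75
YAW -9.92 tz 0.762
t: 8.85
YAW -11.94 tz 0.598
t: 8.95
YAW -13.95 tz 0.581
```

The clockwise easy stretch is centred near yaw +15.5°. Turning back while logging gives the hysteresis-free centre.

```bash

python3 -m crank '[{"dp":[0,0,0],"angular":[0,0,4]},{"dp":[0,0,0],"angular":[0,0,4]}]'|head -1; python3 l.py
python3 -m crank '[{"dp":[0,0,0],"angular":[0,0,4]}]'|head -1; python3 l.py
python3 -m crank '[{"dp":[0,0,0],"angular":[0,0,4]}]'|head -1; python3 l.py
python3 -m crank '[{"dp":[0,0,0],"angular":[0,0,4]}]'|head -1; python3 l.py
python3 -m crank '[{"dp":[0,0,0],"angular":[0,0,4]}]'|head -1; python3 l.py
python3 -m crank '[{"dp":[0,0,0],"angular":[0,0,4]}]'|head -1; python3 l.py
python3 -m crank '[{"dp":[0,0,0],"angular":[0,0,4]}]'|head -1; python3 l.py
python3 -m crank '[{"dp":[0,0,0],"angular":[0,0,4]}]'|head -1; python3 l.py
python3 -m crank '[{"dp":[0,0,0],"angular":[0,0,4]}]'|head -1; python3 l.py
python3 -m crank '[{"dp":[0,0,0],"angular":[0,0,4]}]'|head -1; python3 l.py
python3 -m crank '[{"dp":[0,0,0],"angular":[0,0,4]}]'|head -1; python3 l.py
python3 -m crank '[{"dp":[0,0,0],"angular":[0,0,4]}]'|head -1; python3 l.py
python3 -m crank '[{"dp":[0,0,0],"angular":[0,0,4]}]'|head -1; python3 l.py
python3 -m crank '[{"dp":[0,0,0],"angular":[0,0,4]}]'|head -1; python3 l.py
```

```text
t: 9.15
YAW -5.96 tz -0.331
t: 9.25
YAW -1.95 tz -0.165
t: 9.35
YAW 2.06 tz -0.153
t: 9.45
YAW 6.05 tz -0.136
t: 9.55
YAW 10.05 tz -0.14
t: 9.65
YAW 14.03 tz -0.214
t: 9.75
YAW 17.98 tz -0.424
t: 9.85
YAW 21.93 tz -0.651
t: 9.95
YAW 25.89 tz -0.692
t: 10.05
YAW 29.9 tz -0.756
t: 10.15
YAW 33.9 tz -0.598
t: 10.25
YAW 37.9 tz -0.48
t: 10.35
YAW 41.9 tz -0.651
t: 10.45
YAW 45.89 tz -0.572
```

The two passes (cw middle ≈15.5°, ccw ≈5°) don't follow a simple lag, so the collar may have slipped in the pads. I'll go back to about 10°, let go, rise and look.

```bash

python3 -m crank '[{"dp":[0,0,0],"angular":[0,0,-4]},{"dp":[0,0,0],"angular":[0,0,-4]},{"dp":[0,0,0],"angular":[0,0,-4]},{"dp":[0,0,0],"angular":[0,0,-4]}]'|head -1; python3 l.py
python3 -m crank '[{"dp":[0,0,0],"angular":[0,0,-4]}]'|head -1; python3 l.py
python3 -m crank '[{"dp":[0,0,0],"angular":[0,0,-4]}]'|head -1; python3 l.py
python3 -m crank '[{"dp":[0,0,0],"angular":[0,0,-4]}]'|head -1; python3 l.py
python3 -m crank '[{"dp":[0,0,0],"angular":[0,0,-4]}]'|head -1; python3 l.py
python3 -m crank '[{"dp":[0,0,0],"angular":[0,0,-4]}]'|head -1; python3 l.py
python3 -m crank '[{"dp":[0,0,0],"angular":[0,0,0]},{"dp":[0,0,0],"angular":[0,0,0]},{"dp":[0,0,0],"angular":[0,0,0]},{"dp":[0,0,0],"angular":[0,0,0]},{"dp":[0,0,0],"angular":[0,0,0]}]' 0
python3 -m crank '[{"dp":[0,0,0.5],"angular":[0,0,0]},{"dp":[0,0,1],"angular":[0,0,0]},{"dp":[0,0,1],"angular":[0,0,0]},{"dp":[0,0,1],"angular":[0,0,0]},{"dp":[0,0,0],"angular":[0,0,0]},{"dp":[0,0,0],"angular":[0,0,0]}]'
python3 l.py
python3 - <<'E'
from h import *
w=cap('wrist'); im=w['image']; cv2.imwrite('pics/w3.png',cv2.resize(im[60:360,80:480],None,fx=2,fy=2,interpolation=cv2.INTER_CUBIC))
E
```

```text
t: 10.85
YAW 29.85 tz 0.353
t: 10.95
YAW 25.84 tz 0.252
t: 11.05
YAW 21.82 tz 0.149
t: 11.15
YAW 17.81 tz 0.11
t: 11.25
YAW 13.81 tz 0.112
t: 11.35
YAW 9.81 tz 0.168
t: 11.85
tcp_pos: [0.5793, 0.1196, 0.1282]
tool_rot: [0.996, 0.086, -0.0, -0.0]
force: [-0.3, 1.0, 0.0]
finger_gap: 1.005
gripper_force: 0.0
t: 12.45
tcp_pos: [0.5795, 0.1195, 0.2338]
tool_rot: [0.996, 0.086, 0.001, 0.0]
force: [0.6, -0.3, -0.7]
finger_gap: 1.0
gripper_force: 0.0
YAW 9.86 tz 0.003
```

View pics/w3.png

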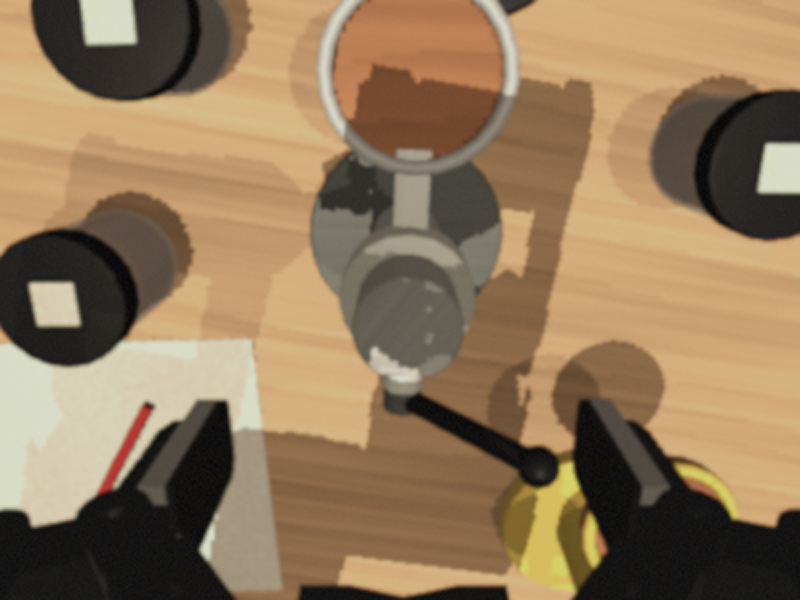

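The tray arm (412,200), post top (408,320) and boss (403,385) lie nearly along the image's vertical, so the collar did not slip. The lever is loose with its ball at (538,465). Next I'll measure the D and the collar direction numerically.

```bash
python3 - <<'E'
from h import *
w=load('wrist'); im=w['image']; d=w['range_z']; H,W=d.shape
vv,uu=np.mgrid[0:H,0:W]; uv=np.c_[uu.ravel(),vv.ravel()].astype(np.float32)
P=(rays(w,uv)*d.ravel()[:,None])@w['pose'][:3,:3].T+w['pose'][:3,3]
for zlo in (.155,.160,.162):
    ok=(np.hypot(P[:,0]-.58,P[:,1]-.119)<.035)&(P[:,2]>zlo)&(P[:,2]<.175)
    m=np.zeros(H*W,np.uint8); m[ok]=1; m=m.reshape(H,W)
    c=max(cv2.findContours(m,cv2.RETR_EXTERNAL,cv2.CHAIN_APPROX_NONE)[0],key=len)[:,0].astype(np.float32)
    q=plane(w,c,.164)[:,:2]*1000
    # robust circle then radial residuals
    from scipy.optimize import least_squares
    f=least_squares(lambda p:np.hypot(q[:,0]-p[0],q[:,1]-p[1])-p[2],[580,119,20],loss='soft_l1',f_scale=.3).x
    a=np.degrees(np.arctan2(q[:,1]-f[1],q[:,0]-f[0]))%360; rr=np.hypot(*(q-f[:2]).T)-f[2]
    print(zlo,ok.sum(),f.round(2),[(k,round(float(np.median(rr[(a>=k)&(a<k+15)])),1)) for k in range(0,360,15)])
# tray rim points z~.12
ok=(abs(P[:,2]-.12)<.006)&(np.hypot(P[:,0]-.58-.087,P[:,1]-.132)<.05)
q=plane(w,uv[ok],.12)[:,:2]; (c,r)=cv2.minEnclosingCircle(q.astype(np.float32)*1000);print('tray',c,r)
c=np.array(c); print('collar yaw',np.degrees(np.arctan2(c[1]-119,c[0]-580)),np.hypot(c[0]-580,c[1]-119))
E
```

```text
0.155 2408 [582.19 117.89  19.94] [(0, 0.5), (15, 0.2), (30, 0.1), (45, 0.1), (60, -0.3), (75, -0.6), (90, -0.4), (105, -0.0), (120, 0.3), (135, 0.9), (150, 0.8), (165, -0.5), (180, -1.1), (195, -0.6), (210, 1.0), (225, 1.0), (240, 0.5), (255, 0.2), (270, -0.5), (285, -0.6), (300, -0.7), (315, -0.1), (330, 0.2), (345, 0.2)]
0.16 2315 [581.38 117.73  19.63] [(0, 0.2), (15, 0.0), (30, -0.2), (45, 0.0), (60, 0.1), (75, -0.2), (90, -0.1), (105, 0.2), (120, 0.3), (135, 0.6), (150, 0.5), (165, -1.0), (180, -1.6), (195, -1.2), (210, 0.5), (225, 0.7), (240, 0.4), (255, 0.2), (270, -0.2), (285, -0.1), (300, -0.1), (315, -0.1), (330, -0.0), (345, 0.1)]
0.162 2272 [581.02 117.66  19.52] [(0, 0.0), (15, 0.1), (30, -0.1), (45, -0.1), (60, -0.0), (75, -0.1), (90, 0.1), (105, 0.2), (120, 0.3), (135, 0.5), (150, 0.2), (165, -1.2), (180, -1.8), (195, -1.4), (210, 0.3), (225, 0.6), (240, 0.3), (255, 0.3), (270, -0.1), (285, -0.0), (300, 0.0), (315, 0.1), (330, -0.2), (345, -0.1)]
tray (662.1422119140625, 128.6117401123047) 44.23549270629883
collar yaw 6.674024269178583 82.70265126415984
```

```bash
python3 - <<'E'
from h import *
w=load('wrist'); im=w['image']
f=lambda x,y:(80+x/2,60+y/2)
pts=[('trayL',f(321,75),.12),('trayR',f(518,75),.12),('armL',f(393,200),.124),('armR',f(431,200),.124),('bossL',f(386,384),.129),('bossR',f(421,384),.129),('hubL',f(385,398),.125),('ball',f(538,466),.176)]
for n,u,z in pts: print(n,plane(w,[u],z)[0].round(4),depth(w,[u])[0].round(4))
L,Rr=plane(w,[f(321,75)],.12)[0],plane(w,[f(518,75)],.12)[0]; c=(L+Rr)/2; print(c,[np.degrees(np.arctan2(c[1]-y,c[0]-.5805)) for y in (.1177,.119)])
hsv=cv2.cvtColor(im,cv2.COLOR_BGR2HSV)
# tray centre from depth: rim points in ring
H,W=im.shape[:2]; vv,uu=np.mgrid[0:H,0:W]; uv=np.c_[uu.ravel(),vv.ravel()].astype(np.float32)
P=(rays(w,uv)*w['range_z'].ravel()[:,None])@w['pose'][:3,:3].T+w['pose'][:3,3]
r=np.hypot(P[:,0]-c[0],P[:,1]-c[1]); ok=(P[:,2]>.10)&(P[:,2]<.128)&(r<.05)&(P[:,0]>.63)
q=P[ok][:,:2]; m=q[:,1]; 
for x in (.635,.645,.655,.665): 
    k=abs(q[:,0]-x)<.002
    if k.any(): print(x,m[k].min().round(4),m[k].max().round(4),'mid',((m[k].min()+m[k].max())/2).round(4))
k=(P[:,2]>.10)&(P[:,2]<.132)&(P[:,0]>.612)&(P[:,0]<.625)&(abs(P[:,1]-.122)<.03); print('arm',P[k].mean(0).round(4),P[k].min(0),P[k].max(0))
k=(P[:,2]>.10)&(P[:,2]<.135)&(P[:,0]>.538)&(P[:,0]<.549)&(abs(P[:,1]-.112)<.02); print('boss',k.sum(),P[k].mean(0).round(4),P[k].min(0),P[k].max(0))
E
```

```text
trayL [0.6605 0.1647 0.12  ] [0.6605 0.1646 0.1209]
trayR [0.6734 0.0906 0.12  ] [ 6.812e-01  6.930e-02 -6.000e-04]
armL [0.6185 0.1297 0.124 ] [0.6001 0.1282 0.0143]
armR [0.6211 0.1148 0.124 ] [0.604  0.1065 0.0153]
bossL [0.5405 0.1195 0.129 ] [0.5393 0.1194 0.1266]
bossR [0.5431 0.1047 0.129 ] [0.54   0.1039 0.1229]
hubL [0.5316 0.1186 0.125 ] [0.5307 0.1185 0.1234]
ball [0.5411 0.0627 0.176 ] [0.5423 0.0634 0.1778]
[0.666987   0.12764939 0.12      ] [np.float64(6.562408984971432), np.float64(5.711045093679223)]
0.635 0.1051 0.1515 mid 0.1283
0.645 0.0964 0.1608 mid 0.1286
0.655 0.0922 0.1654 mid 0.1288
0.665 0.0905 0.1673 mid 0.1289
arm [0.6185 0.1223 0.1171] [0.61200953 0.11487295 0.11541968] [0.624985   0.12962295 0.11873775]
boss 159 [0.5415 0.1116 0.1276] [0.5380023  0.09656841 0.11958297] [0.54624773 0.12126509 0.13453648]
```

The boss–arm–tray line gives a collar yaw of 7.5°, and the flat faces 188° (needs 8°). In tool yaw the flat is then at about 10.4°, which matches the 10.3° average of the two drag passes. The collar is square on the flat. Now the lever: shut the fingers and go above it, 42 mm out from the hub.

```bash
python3 -m crank '[{"dp":[-0.4,-0.5,0],"angular":[0,0,0]},{"dp":[-0.5,-0.6,0],"angular":[0,0,0]},{"dp":[-0.5,-0.55,0],"angular":[0,0,0]},{"dp":[0,0,0],"angular":[0,0,0]},{"dp":[0,0,0],"angular":[0,0,0]},{"dp":[0,0,0],"angular":[0,0,0]},{"dp":[0,0,0],"angular":[0,0,0]},{"dp":[0,0,-0.5],"angular":[0,0,0]},{"dp":[0,0,-0.4],"angular":[0,0,0]},{"dp":[0,0,0],"angular":[0,0,0]}]' 1 20
python3 - <<'E'
from h import *
w=cap('wrist'); cv2.imwrite('pics/w4.png',w['image'])
E
```

```text
t: 13.5
tcp_pos: [0.5363, 0.0704, 0.2044]
tool_rot: [0.996, 0.086, -0.002, -0.0]
force: [-0.4, -0.2, -0.2]
finger_gap: 0.006
gripper_force: 0.0
```

View pics/w4.png

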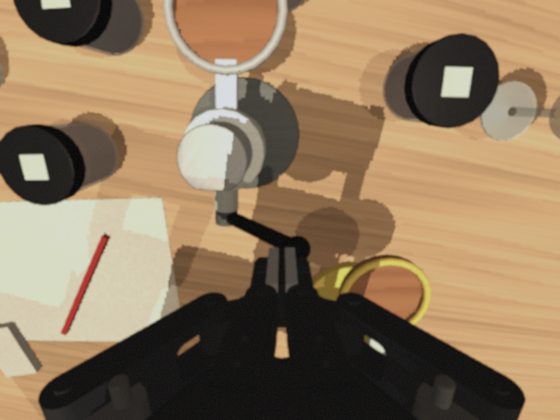

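Fingertips at (283,250) are right above the lever bar near its ball (300,245), clear of everything else. I'll push down in small rows and watch the force.

```bash
for i in 1; do :; done
python3 -m crank '[{"dp":[0,0,-0.1],"angular":[0,0,0]},{"dp":[0,0,-0.1],"angular":[0,0,0]},{"dp":[0,0,-0.1],"angular":[0,0,0]},{"dp":[0,0,-0.1],"angular":[0,0,0]}]'|sed -n '2p;4p'
python3 -m crank '[{"dp":[0,0,-0.1],"angular":[0,0,0]},{"dp":[0,0,-0.1],"angular":[0,0,0]}]'|sed -n '2p;4p'
python3 -m crank '[{"dp":[0,0,-0.1],"angular":[0,0,0]},{"dp":[0,0,-0.1],"angular":[0,0,0]}]'|sed -n '2p;4p'
python3 -m crank '[{"dp":[0,0,-0.1],"angular":[0,0,0]},{"dp":[0,0,-0.1],"angular":[0,0,0]}]'|sed -n '2p;4p'
python3 -m crank '[{"dp":[0,0,-0.1],"angular":[0,0,0]},{"dp":[0,0,-0.1],"angular":[0,0,0]}]'|sed -n '2p;4p'
```

```text
tcp_pos: [0.5376, 0.0698, 0.1945]
force: [-0.7, -2.4, 7.6]
tcp_pos: [0.5384, 0.0697, 0.1892]
force: [0.6, 0.7, 4.7]
tcp_pos: [0.5376, 0.0703, 0.1824]
force: [-0.8, 1.4, 4.4]
tcp_pos: [0.5377, 0.0697, 0.1763]
force: [-0.4, -0.3, 4.6]
tcp_pos: [0.5376, 0.0697, 0.1702]
force: [0.3, 0.1, 6.0]
```

```bash

python3 -m crank '[{"dp":[0,-0.03,-0.1],"angular":[0,0,0]},{"dp":[0,-0.03,-0.1],"angular":[0,0,0]},{"dp":[0,-0.03,-0.1],"angular":[0,0,0]}]'|sed -n '2p;4p'
python3 -m crank '[{"dp":[0,-0.03,-0.1],"angular":[0,0,0]},{"dp":[0,-0.03,-0.1],"angular":[0,0,0]},{"dp":[0,-0.03,-0.1],"angular":[0,0,0]}]'|sed -n '2p;4p'
python3 -m crank '[{"dp":[0,-0.03,-0.1],"angular":[0,0,0]},{"dp":[0,-0.03,-0.1],"angular":[0,0,0]},{"dp":[0,-0.03,-0.1],"angular":[0,0,0]}]'|sed -n '2p;4p'
python3 -m crank '[{"dp":[0,-0.03,-0.06],"angular":[0,0,0]},{"dp":[0,-0.03,-0.06],"angular":[0,0,0]}]'|sed -n '2p;4p'
python3 -m crank '[{"dp":[0,-0.03,-0.06],"angular":[0,0,0]},{"dp":[0,-0.03,-0.06],"angular":[0,0,0]}]'|sed -n '2p;4p'
```

```text
tcp_pos: [0.5379, 0.0668, 0.1613]
force: [0.6, -1.4, 6.2]
tcp_pos: [0.5382, 0.0637, 0.1523]
force: [-0.3, -2.3, 5.4]
tcp_pos: [0.5382, 0.0617, 0.1433]
force: [2.7, -0.1, 4.6]
tcp_pos: [0.5378, 0.0606, 0.1396]
force: [1.5, 2.3, 4.1]
tcp_pos: [0.5369, 0.0586, 0.1359]
force: [0.2, 1.9, 5.0]
```

```bash

python3 -m crank '[{"dp":[0,0,-0.04],"angular":[0,0,0]},{"dp":[0,0,-0.04],"angular":[0,0,0]}]'|sed -n '2p;4p'
python3 -m crank '[{"dp":[0,0,-0.04],"angular":[0,0,0]},{"dp":[0,0,-0.04],"angular":[0,0,0]}]'|sed -n '2p;4p'
python3 -m crank '[{"dp":[0,0,-0.03],"angular":[0,0,0]},{"dp":[0,0,-0.03],"angular":[0,0,0]}]'|sed -n '2p;4p'
python3 -m crank '[{"dp":[0,0,-0.03],"angular":[0,0,0]},{"dp":[0,0,-0.03],"angular":[0,0,0]}]'|sed -n '2p;4p'
```

```text
tcp_pos: [0.5369, 0.0584, 0.1335]
force: [0.2, 1.4, 4.3]
tcp_pos: [0.5369, 0.0585, 0.1311]
force: [0.4, 2.8, 4.9]
tcp_pos: [0.5368, 0.0584, 0.1293]
force: [0.4, 3.0, 5.4]
tcp_pos: [0.5368, 0.0583, 0.1276]
force: [-0.5, 1.2, 5.4]
```

```bash

python3 -m crank '[{"dp":[0,0,-0.03],"angular":[0,0,0]},{"dp":[0,0,-0.03],"angular":[0,0,0]}]'|sed -n '2p;4p'
python3 -m crank '[{"dp":[0,0,-0.02],"angular":[0,0,0]},{"dp":[0,0,-0.02],"angular":[0,0,0]}]'|sed -n '2p;4p'
python3 -m crank '[{"dp":[0,0,-0.02],"angular":[0,0,0]}]'|sed -n '2p;4p'
python3 -m crank '[{"dp":[0,0,-0.02],"angular":[0,0,0]}]'|sed -n '2p;4p'
```

```text
tcp_pos: [0.5367, 0.0582, 0.1257]
force: [0.6, 2.2, 5.3]
tcp_pos: [0.5366, 0.0582, 0.1245]
force: [-0.2, 0.9, 5.1]
tcp_pos: [0.5366, 0.0582, 0.1239]
force: [-0.5, 1.2, 5.3]
tcp_pos: [0.5366, 0.0581, 0.1233]
force: [-0.0, 1.1, 5.0]
```

Tip is at 0.1063, at about 1.15 rad and still easy. I'll go on in half-millimetre rows.

```bash

python3 -m crank '[{"dp":[0,0,-0.02],"angular":[0,0,0]}]'|sed -n '2p;4p'
python3 -m crank '[{"dp":[0,0,-0.02],"angular":[0,0,0]}]'|sed -n '2p;4p'
python3 -m crank '[{"dp":[0,0,-0.02],"angular":[0,0,0]}]'|sed -n '2p;4p'
```

```text
tcp_pos: [0.5366, 0.0581, 0.1227]
force: [0.3, 0.9, 4.7]
tcp_pos: [0.5366, 0.0581, 0.1221]
force: [0.5, 1.5, 4.7]
tcp_pos: [0.5366, 0.0581, 0.1215]
force: [-0.1, 0.6, 5.5]
```

```bash

python3 -m crank '[{"dp":[0,0,-0.015],"angular":[0,0,0]}]'|sed -n '2p;4p'
python3 -m crank '[{"dp":[0,0,-0.015],"angular":[0,0,0]}]'|sed -n '2p;4p'
```

```text
tcp_pos: [0.5365, 0.0581, 0.1211]
force: [-0.4, 1.7, 4.9]
tcp_pos: [0.5366, 0.058, 0.1206]
force: [0.7, 1.1, 5.2]
```

```bash

python3 -m crank '[{"dp":[0,0,-0.015],"angular":[0,0,0]}]'|sed -n '2p;4p'
python3 -m crank '[{"dp":[0,0,-0.015],"angular":[0,0,0]}]'|sed -n '2p;4p'
python3 -m crank '[{"dp":[0,0,-0.015],"angular":[0,0,0]}]'|sed -n '2p;4p'
```

```text
tcp_pos: [0.5366, 0.0581, 0.1202]
force: [0.0, 1.5, 6.7]
tcp_pos: [0.5366, 0.0582, 0.1199]
force: [0.0, 2.5, 8.5]
tcp_pos: [0.5366, 0.0582, 0.1196]
force: [-0.7, 2.3, 8.6]
```

```bash

python3 -m crank '[{"dp":[0,0,-0.015],"angular":[0,0,0]}]'|sed -n '2p;4p'
python3 -m crank '[{"dp":[0,0,-0.015],"angular":[0,0,0]}]'|sed -n '2p;4p'
```

```text
tcp_pos: [0.5367, 0.0582, 0.1194]
force: [-0.4, 2.0, 11.0]
tcp_pos: [0.5367, 0.0583, 0.1191]
force: [-1.6, 2.1, 12.7]
```

The force has risen from 5 to 13 N at the expected height, so the screw is tight. I'll lift off and check.

```bash

python3 -m crank '[{"dp":[0,0,-0.015],"angular":[0,0,0]}]'|sed -n '2p;4p'
python3 -m crank '[{"dp":[0,-0.05,0.3],"angular":[0,0,0]},{"dp":[0,-0.3,0.8],"angular":[0,0,0]},{"dp":[0,-0.5,1],"angular":[0,0,0]},{"dp":[-0.5,0,1],"angular":[0,0,0]},{"dp":[-1,0,0.5],"angular":[0,0,0]},{"dp":[0,0,0],"angular":[0,0,0]},{"dp":[0,0,0],"angular":[0,0,0]}]'
python3 - <<'E'
from h import *
w=cap('wrist'); cv2.imwrite('pics/w5.png',w['image'])
E
```

```text
tcp_pos: [0.5367, 0.0583, 0.1189]
force: [-1.2, 2.6, 13.3]
t: 19.25
tcp_pos: [0.4913, 0.0325, 0.226]
tool_rot: [0.996, 0.086, -0.001, 0.0]
force: [-0.0, -0.2, -0.1]
finger_gap: -0.0
gripper_force: 0.0
```

View pics/w5.png

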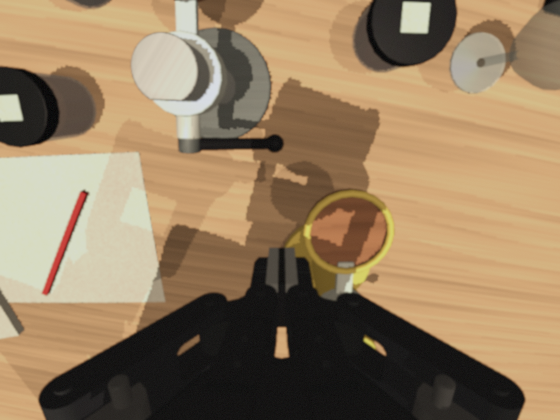

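The lever now points below level with its ball at (277,143), and the rest is undisturbed. I'll check the ball's height by depth.

```bash
python3 - <<'E'
from h import *
w=load('wrist')
H,W=420,560; uv=np.float32([(u,v) for v in range(132,155) for u in range(190,290)])
P=depth(w,uv); k=(P[:,2]>.08)&(P[:,2]<.15); P=P[k]
y=P[:,1]; 
hub=np.array([.532,.1115]); s=(P[:,:2]-hub)@np.array([.13,-.991])
for a in (15,25,35,45,50,55,60,65,70): 
    m=abs(s*1000-a)<2
    if m.any(): print(a,P[m,2].max().round(4))
E
```

```text
15 0.1196
25 0.1155
35 0.1106
45 0.1062
50 0.1045
55 0.1014
60 0.0992
65 0.0985
70 0.0985
```

The bar slopes 24.5° below level, so the lever is at about 1.21 rad, past 1.16. Handing in.

```bash
python3 -c "
from station import order
print(order.sign_off())"
```

```text
the job is handed in; nothing more can be done
None
```

I turned the collar clockwise onto the flat, pushed the lever down to about 1.21 rad (tight, 13 N peak reading), let go, and handed the job in at about 19 s. I saw no sign of the jars, glasses or pencil being moved, and the station gave no verdict.

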